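# Set out the dropper bottle and the slide box on their marked pads

## Task

Get the bench ready for making slides: stand the amber dropper bottle upright on the square dark pad, wholly inside its yellow ring, and lay the slide box flat, the way up it is now, on the oblong dark pad, wholly inside its yellow rectangle and so squared up with it (either way round). Set both down rather than dropping them, do not tip the bottle over, and leave everything else on the bench where it is.

Things in the scene. Friction and masses are not known exactly. Their poses are not given: they have to be found in the camera images.
- dropper_bottle: loose small amber dropper bottle with a black neck and black rubber bulb, standing upright; 36 mm diameter, 100 mm tall, 45 g nominal. Origin at the centre of its underside, z up. Cylindrical body up to about 40 mm, shoulder narrowing to 64 mm, black collar 22 mm across from 58 to 71 mm, bulb 14 mm across from 71 to 100 mm. All of it is rigid; it can be gripped by the body, the collar or the bulb. Starts in one of three places on the right half of the bench.
- slide_box: loose flat carton of microscope slides, white with a teal stripe, 32 mm (its x) by 84 mm (its y) by 29 mm high, rigid. Origin at the centre of its underside, z up. Grip it across the 32 mm. Starts in one of three places on the right half of the bench.
- ring_pad: square dark grey pad, 90 x 90 mm, 3 mm thick, fixed to the bench on the left half. A yellow ring, 60 mm inside and 66 mm outside diameter, is printed at its centre. Origin at the centre of its underside (bench level), top 3 mm above it.
- box_pad: oblong dark grey pad, 76 mm (its x) by 128 mm (its y), 3 mm thick, fixed to the bench on the left half. A yellow rectangle, 54 mm (x) by 106 mm (y) inside its 3 mm lines, is printed at its centre. Origin at the centre of its underside (bench level), top 3 mm above it.
- vial_1: bystander: small glass vial with a white cap and yellow contents, 26 mm across, 55 mm tall; stands in the third of the three places. Origin at the centre of its underside.
- tape_roll: bystander: roll of cream tape lying flat, 62 mm across, 19 mm high. Origin at the centre of its underside.
- petri_dish: bystander: petri dish, 59 mm across, 13 mm high. Origin at the centre of its underside.
- timer: bystander: white timer, 62 x 62 x 18 mm, lying flat. Origin at the centre of its underside.
- felt_pen: bystander: pen lying on the bench, 134 x 14 x 12 mm, its length along its x. Origin at the centre of its underside.
- screwdriver: bystander: screwdriver with a red handle lying near the front edge, 145 x 21 x 21 mm, its length along its x. Origin at the centre of its underside.
Mind the look-alikes: they are no part of the job. Several things look just like the dropper_bottle: the one meant starts nearest to the robot's base.

How it is judged:
By the outcome, as a careful person would: the job done as asked, in the order asked, and still so for the second after the job is handed in, with the robot touching nothing.
It also fails if it takes over 64 s, if anything falls off the work surface, if the arm or the gripper's body presses on something with over 40 N, if the wrist force passes 120 N, or if a joint passes its speed limit or range.

## Robot

A 7-joint arm with a two-finger parallel gripper is mounted at the origin on a cart in front of the work surface, level with it; the furniture and walls round the work are solid. World frame = base frame: x ahead of the robot, y to its left, z up, the work surface at z = 0. Lengths are in m, angles in rad, forces in N, time in s.
With the tool pointing down it reaches from about 0.35 to 0.9 m from the base axis. Payload 7.2 kg.
Tool frame: the origin (TCP) lies at the very end of the fingers, on their centre line; the grasp point (between the pads) lies 19 mm behind it (arm.grasp_offset is the z of the grasp point in the tool frame, in m); z points along the fingers, y is the direction in which the jaws open and shut (so a half turn about z gives the same grasp; the last joint's range is limited). The gripper opens to 88 mm and grips with 3 to 60 N. Pads are 20 mm wide; open, the fingers measure 115 mm over their backs; the gripper's body (75 mm by 178 mm) begins 61 mm behind the grasp point.
Start: joints at [1.261, 0.411, -0.013, 1.596, 0.006, 1.134, -0.082], TCP at [0.15, -0.607, 0.223] pointing down, gripper open.
Joint ranges: [-2.95, 2.95], [-0.29, 1.99], [-1.47, 1.44], [0.14, 2.54], [-1.03, 4.17], [0.13, 1.85], [-2.86, 2.86]. Speed limits (rad/s): [2.39, 2.39, 3.01, 3.01, 3.14, 3.14, 3.14].

## Interface

Orientations are given as a 3x3 rotation matrix whose columns are the frame's x, y, z axes.
In Python, from bench import arm, imaging gives the robot as it stands.
- The arm moves only by the shell command python3 -m inch 'ROWS' [FORCE]. ROWS is JSON, a list of rows, each a list of 3 entries, a list of its own where there are three numbers: the closure, from 0 (fully open) to 1 (shut), then the shift along the world's x, y, z in m, then the turn, a rotation vector about the world's x, y, z in rad. A call has exactly 8 rows; each row shifts and turns the pose as measured when the row begins; what a row does not reach is not made up. A row lasts 1/10 s, in which the tool goes at most 50 mm and 8.59 degrees, less where a joint would pass 70% of its speed; a pose out of reach is approached as far as the arm can. A call is refused whole if a number of a shift passes 0.05 or a number of a turn 0.15, either way. A call with a gripper value outside its range is refused whole. The fingers move at their own pace and stop on an object; FORCE is the grip in N (left out, the last holds). Time passes only in rows, so rows that do not move let the fingers close, or fill a call up. It gives the time, the measured TCP pose, the force and the opening at its end, in the units of the state.
- arm.observe(): the state, without advancing time (a new reading comes with each control period).
- imaging.snapshot(name): name is "side" or "top"; returns a dict with "color" (420x560x3 uint8, red, green, blue), "fx", "fy", "cx", "cy" (pixels), "dist" ([k1, k2, p1, p2, k3] as OpenCV has them; the pictures are not rectified), "R" (3x3) and "t" (3): a world point X has camera coordinates R X + t. Camera axes: x right, y down, z forward; pixel columns grow to the right and rows downward; lengths in m; the calibration is good to about 2 mm. A picture is of the moment at which its call begins. There is no depth.
- arm.finish_job(): hands the job in, once; it reports no verdict.
The state is a dict: "time_s": time; "q": joint angles; "qvel": joint speeds; "tau": joint torques, N m; "ee_pos": TCP position; "eef_rot": TCP orientation; "ft_force": force on the tool from outside, world axes, zero at the start; "ft_torque": the same for the moment, N m; "finger_gap": finger opening in m.
Only numpy, scipy, OpenCV 4.12 (cv2) and the standard library are available. Lean on these libraries where they do the work, as an engineer would, in place of code of your own. Each camera call takes 0.05 s, during which the arm holds its last target.

## Working session

There is one attempt and no reset: what is moved stays moved. The work goes in short steps, Python scripts to look and compute and a shell command to move; the robot and the scene stay as the last step left them, time stands still between calls to the robot, and variables do not carry over. Pictures are saved under pics/ and viewed, and the job is handed in when it is done.

```bash
ls; mkdir -p pics; python3 - <<'E'
from bench import arm, imaging
import cv2,numpy as np
for n in("top","side"):
    s=imaging.snapshot(n); cv2.imwrite(f"pics/{n}0.png",s["color"][:,:,::-1])
    print(n,s["fx"],s["fy"],s["cx"],s["cy"],s["dist"],np.round(s["R"],3).tolist(),np.round(s["t"],3), "cam",-np.array(s["R"]).T@np.array(s["t"]))
o=arm.observe();print(o["time_s"],o["ee_pos"],o["eef_rot"],o["finger_gap"],arm.grasp_offset,o["ft_force"])
E
```

```text
pics
top 423.7795436175285 423.7795436175285 286.01448162433456 199.9664454165678 [-0.09749201  0.          0.          0.          0.        ] [[-0.03, -1.0, -0.002], [-0.995, 0.03, -0.091], [0.091, -0.001, -0.996]] [-0.08   0.538  1.052] cam [ 0.43790193 -0.09454659  1.09661892]
side 394.6842320132332 394.6842320132332 283.4955787517793 211.92085781696795 [0.01262477 0.         0.         0.         0.        ] [[0.916, -0.401, -0.007], [-0.19, -0.418, -0.888], [0.353, 0.815, -0.459]] [-0.502  0.087  1.019] cam [ 0.11617961 -0.99516845  0.54177799]
0.1 [ 0.14948733 -0.60639071  0.2218894 ] [[ 9.70906041e-01  2.39460330e-01 -4.57679312e-04]
 [ 2.39460740e-01 -9.70905070e-01  1.37839889e-03]
 [-1.14291310e-04 -1.44789204e-03 -9.99998945e-01]] 0.08741406457306182 -0.0187 [0.72134447 0.03834174 0.84314937]
```

View pics/top0.png

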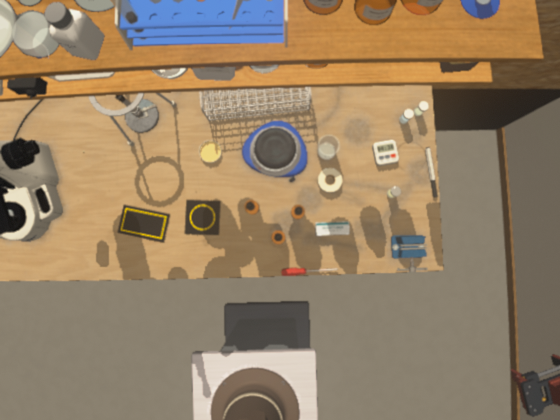

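View pics/side0.png

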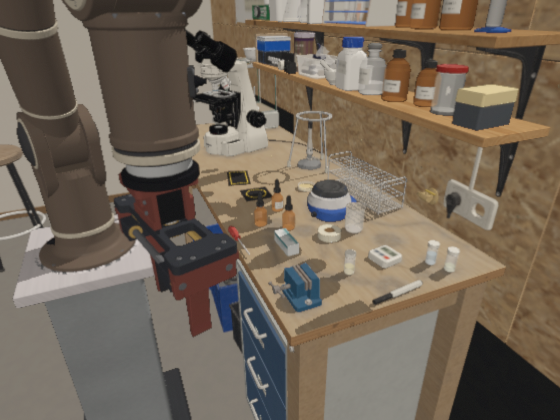

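The top view shows three amber bottles at (251,207), (298,212) and (279,237), and the slide box at (332,229). The ring pad is at (202,217) and the box pad at (144,223). I'll take close crops of both views next.

```bash
cat > h.py <<'E'
from bench import arm, imaging
import cv2,numpy as np
def K(s): return np.array([[s["fx"],0,s["cx"]],[0,s["fy"],s["cy"]],[0,0,1.]])
def ray(s,p):
    u=cv2.undistortPoints(np.array([[p]],float),K(s),np.array(s["dist"],float))[0,0]
    R=np.array(s["R"]);t=np.array(s["t"])
    d=R.T@np.array([u[0],u[1],1.]); return -R.T@t, d/np.linalg.norm(d)
def onz(s,p,z):
    c,d=ray(s,p); return c+d*(z-c[2])/d[2]
def tri(s1,p1,s2,p2):
    c1,d1=ray(s1,p1);c2,d2=ray(s2,p2)
    a=np.linalg.lstsq(np.c_[d1,-d2],c2-c1,rcond=None)[0]
    A=c1+a[0]*d1;B=c2+a[1]*d2
    return (A+B)/2,np.linalg.norm(A-B)
def proj(s,X):
    return cv2.projectPoints(np.array(X,float).reshape(-1,1,3),cv2.Rodrigues(np.array(s["R"]))[0],np.array(s["t"],float),K(s),np.array(s["dist"],float))[0][:,0]
def crop(s,x0,y0,w,h,k,name,pts=()):
    im=cv2.resize(s["color"][y0:y0+h,x0:x0+w,::-1],None,fx=k,fy=k,interpolation=cv2.INTER_CUBIC)
    for p in pts: cv2.drawMarker(im,tuple(int(v) for v in ((np.array(p)-[x0,y0]+.5)*k)),(0,255,0),cv2.MARKER_CROSS,8,1)
    cv2.imwrite("pics/"+name+".png",im)
E
python3 - <<'E'
from h import *
t=imaging.snapshot("top");s=imaging.snapshot("side")
crop(t,110,185,250,100,3.2,"tc1"); crop(s,215,160,100,100,6,"sc1")
for p in[(251,207),(298,212),(279,237)]: print(p,onz(t,p,.09))
E
```

```text
(251, 207) [ 0.51543414 -0.01166617  0.09      ]
(298, 212) [ 0.50017572 -0.12323893  0.09      ]
(279, 237) [ 0.44223375 -0.0763656   0.09      ]
```

View pics/tc1.png

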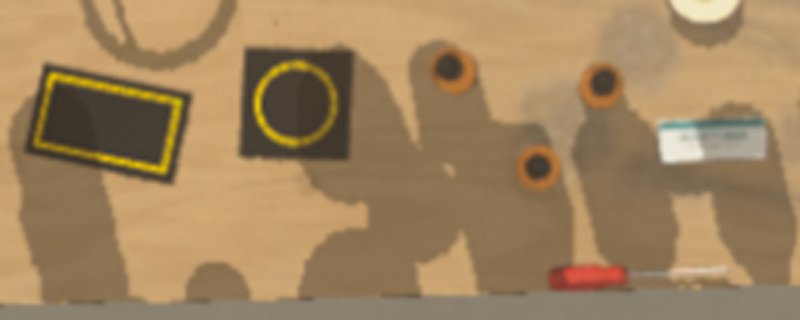

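View pics/sc1.png

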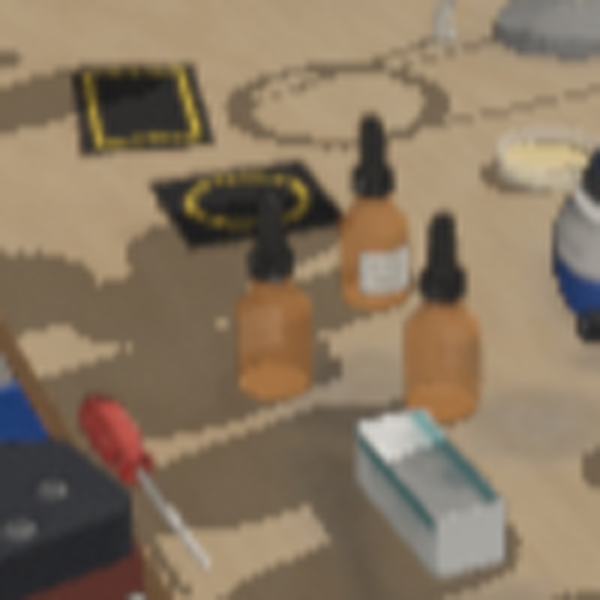

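Candidates for the bottle:
- (279,237), about 0.45 m from the base
- (298,212), about 0.515 m
- (251,207), about 0.516 m, which has a label

I choose (279,237), which is nearest. In the side crop it is the left bottle, with its bulb top near (260,193). Now I'll measure.

```bash
python3 - <<'E'
from h import *
t=imaging.snapshot("top");s=imaging.snapshot("side")
def comps(s,mask,x0,y0,x1,y1,amin=8):
    m=np.zeros(mask.shape,np.uint8); m[y0:y1,x0:x1]=mask[y0:y1,x0:x1]
    n,l,st,c=cv2.connectedComponentsWithStats(m,connectivity=4)
    return [(st[i],c[i],l==i) for i in range(1,n) if st[i,4]>=amin]
T=t["color"].astype(int);S=s["color"].astype(int)
hT=cv2.cvtColor(t["color"],cv2.COLOR_RGB2HSV);hS=cv2.cvtColor(s["color"],cv2.COLOR_RGB2HSV)
print("top bulb");B=[]
for st,c,m in comps(t,hT[...,2]<75,235,195,310,250): print(st,c,onz(t,c,.1)); B.append(c)
print("top amber")
amb=((hT[...,1]>150)&(hT[...,0]<18)&(hT[...,2]>120))
for st,c,m in comps(t,amb,235,195,310,250): 
    (p,r)=cv2.minEnclosingCircle(np.argwhere(m)[:,::-1].astype(np.float32)); print(st,c,p,r,onz(t,p,.04))
print("side dark")
for st,c,m in comps(s,hS[...,2]<65,250,185,270,210): print(st,c,[ (y,np.flatnonzero(m[y]).min(),np.flatnonzero(m[y]).max()) for y in range(st[1],st[1]+st[3])])
print("yellow top")
yl=(hT[...,1]>130)&(hT[...,0]>20)&(hT[...,0]<35)&(hT[...,2]>110)
for st,c,m in comps(t,yl,115,195,225,245):
    q=np.argwhere(m)[:,::-1]; P=np.array([onz(t,x,.003)[:2] for x in q])
    print(st,c, cv2.minAreaRect(P.astype(np.float32)*1000), cv2.fitEllipse(P.astype(np.float32)*1000) )
print("dark pads top")
for st,c,m in comps(t,(hT[...,2]<85)|yl,110,190,225,250,200):
    q=np.argwhere(m)[:,::-1]; P=np.array([onz(t,x,.003)[:2] for x in q])
    print(st,c, cv2.minAreaRect(P.astype(np.float32)*1000))
print("box top")
bx=((hT[...,1]<70)&(hT[...,2]>120))|((hT[...,0]>75)&(hT[...,0]<105))
for st,c,m in comps(t,bx,308,212,358,245,100):
    q=np.argwhere(m)[:,::-1]; P=np.array([onz(t,x,.029)[:2] for x in q])
    print(st,c,cv2.minAreaRect(q.astype(np.float32)), cv2.minAreaRect(P.astype(np.float32)*1000))
crop(t,310,215,50,30,14,"tbox"); crop(s,268,222,38,38,15,"sbox")
crop(s,245,185,35,45,12,"sbot"); crop(t,115,195,115,55,6.5,"tpads"); crop(s,225,165,50,40,14,"spads")
E
```

```text
top bulb
[247 203   6   6  25] [249.88 205.72] [ 0.51777135 -0.00991091  0.1       ]
[296 209   5   5  18] [297.83333333 211.        ] [ 0.50192782 -0.12263725  0.1       ]
[275 235   6   5  25] [277.6  236.96] [ 0.44238091 -0.07326737  0.1       ]
top amber
[246 200  13  14  73] [253.16438356 208.21917808] (251.86363220214844, 206.68182373046875) 6.737498760223389 [ 0.52001925 -0.00973041  0.04      ]
[292 205  12  14  66] [296.43939394 213.31818182] (297.5, 211.57691955566406) 6.596004962921143 [ 0.5043644  -0.12344975  0.04      ]
[272 231  13  13  88] [277.94318182 237.07954545] (277.8235168457031, 236.94117736816406) 6.578095436096191 [ 0.44268088 -0.07254307  0.04      ]
side dark
[250 191  20  15 180] [258.76111111 196.50555556] [(191, np.int64(250), np.int64(267)), (192, np.int64(250), np.int64(268)), (193, np.int64(250), np.int64(269)), (194, np.int64(250), np.int64(269)), (195, np.int64(250), np.int64(269)), (196, np.int64(253), np.int64(269)), (197, np.int64(254), np.int64(269)), (198, np.int64(250), np.int64(264)), (199, np.int64(250), np.int64(262)), (200, np.int64(250),
[... 587 characters left out ...]
76.80326843261719) ((488.785400390625, 279.0142822265625), (65.78926086425781, 135.513427734375), 166.307373046875)
dark pads top
[186 201  34  34 984] [202.30792683 217.27134146] ((499.77545166015625, 122.69871520996094), (85.24301147460938, 85.77735900878906), 86.64346313476562)
[ 118  206   50   36 1146] [143.10296684 223.44502618] ((487.8141784667969, 279.55035400390625), (124.07170867919922, 71.40190124511719), 76.9118423461914)
box top
[315 221  35  16 460] [331.49130435 228.44130435] ((332.01849365234375, 228.48008728027344), (14.18182373046875, 34.359214782714844), 87.79740142822266) ((459.8379211425781, -209.38970947265625), (35.63850402832031, 86.8972396850586), 0.4317759573459625)
```

View pics/tbox.png

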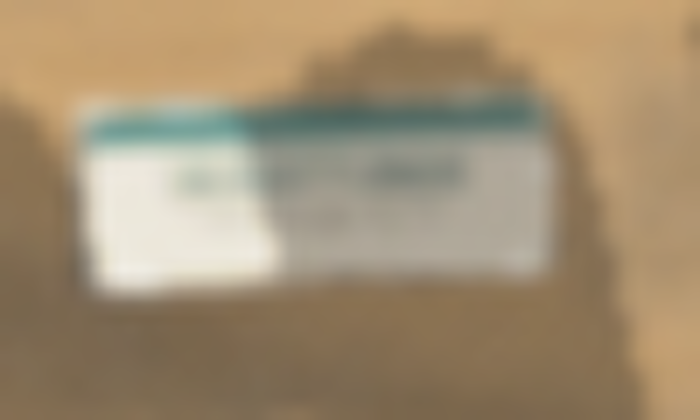

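View pics/sbox.png

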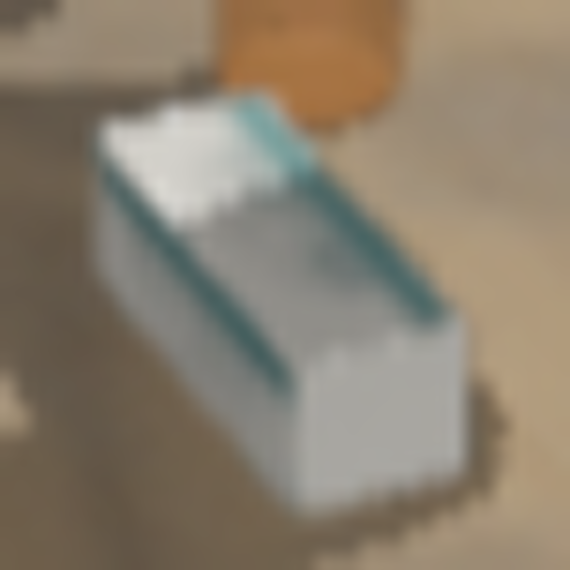

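View pics/sbot.png

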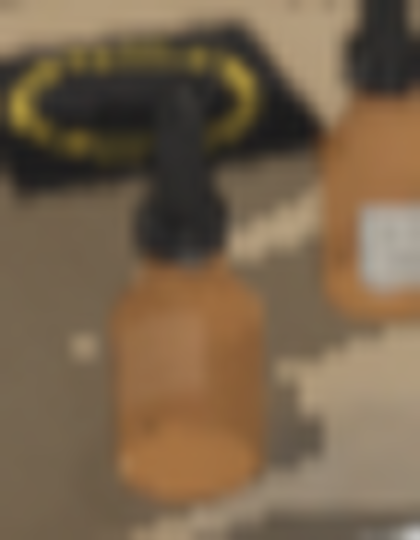

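View pics/spads.png

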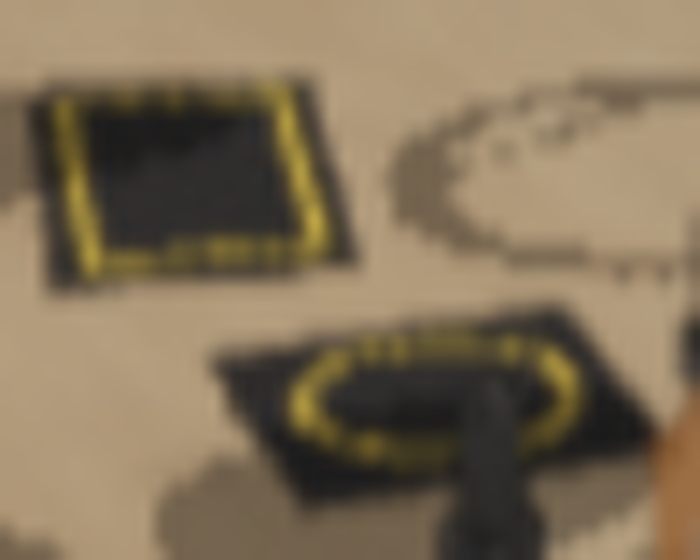

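```bash
python3 - <<'E'
from h import *
t=imaging.snapshot("top");s=imaging.snapshot("side")
f=lambda x0,y0,k:(lambda p:(x0+p[0]/k-.5,y0+p[1]/k-.5))
a=f(310,215,14);b=f(268,222,15)
C=[]
for n,p,q in[("y+x-",(93,293),(100,138)),("y+x+",(83,108),(258,95)),("y-x+",(547,95),(455,312)),("y-x-",(550,275),(296,395))]:
    X,e=tri(t,a(p),s,b(q)); print(n,X,e,"top@.029",onz(t,a(p),.029)[:2],"side@.029",onz(s,b(q),.029)[:2]);C.append(X)
C=np.array(C);print("mean",C.mean(0),"yaw",[np.degrees(np.arctan2(-(u[0]),(u[1]))) for u in(C[0]-C[3],C[1]-C[2])])
b=f(245,185,12)
print("bottle top",tri(t,(277.6,236.96),s,b((183,92))))
print("side base front edge->",onz(s,b((185,498)),0), "body axis dir")
b=f(225,165,14)
print("ring c",tri(t,(201.5,217),s,b((436,401))),onz(s,b((436,401)),.003))
hT=cv2.cvtColor(t["color"],cv2.COLOR_RGB2HSV)
# box-pad yellow rect corners by side
for q in[(62,100),(282,92),(328,255),(92,275)]: print("rect",onz(s,b(q),.003))
m=((hT[...,1]>130)&(hT[...,0]>20)&(hT[...,0]<35)&(hT[...,2]>110));m[:205]=0;m[245:]=0;m[:,:118]=0;m[:,170:]=0
r=cv2.boxPoints(cv2.minAreaRect(np.argwhere(m)[:,::-1].astype(np.float32)))
for p in r: print("recttop",p,onz(t,p,.003))
M=cv2.boxPoints(cv2.minAreaRect(np.argwhere(m)[:,::-1].astype(np.float32)))
# height of pad: pair corners
def near(q): 
    X=onz(s,b(q),.003); return r[np.argmin([np.linalg.norm(onz(t,p,.003)-X) for p in r])]
for q in[(62,100),(282,92),(328,255),(92,275)]: print("tri",tri(t,near(q),s,b(q)))
E
```

```text
y+x- [ 0.44535799 -0.16945845  0.02731318] 0.003714043160363706 top@.029 [ 0.44361424 -0.16867626] side@.029 [ 0.44604282 -0.17273661]
y+x+ [ 0.47732552 -0.16829663  0.02783094] 0.0009062392059253279 top@.029 [ 0.47686157 -0.16804716] side@.029 [ 0.47694223 -0.17030117]
y-x+ [ 0.47643504 -0.2515688   0.03048576] 0.0002692066018452747 top@.029 [ 0.47661308 -0.25184109] side@.029 [ 0.47734927 -0.24937386]
y-x- [ 0.44568905 -0.25251161  0.02293963] 0.0030367016654560875 top@.029 [ 0.44424563 -0.25104615] side@.029 [ 0.44328798 -0.26161483]
mean [ 0.4612019  -0.21045887  0.02714238] yaw [np.float64(0.22838457676633087), np.float64(-0.6126727126540861)]
bottle top (array([ 0.44406507, -0.07382417,  0.09787896]), np.float64(0.0035591320232606608))
side base front edge-> [ 0.43839967 -0.0855237   0.        ] body axis dir
ring c (array([0.50120998, 0.12461873, 0.00134515]), np.float64(0.0025336074328998924)) [0.50121052 0.12073681 0.003     ]
rect [0.47679871 0.34204784 0.003     ]
rect [0.53170978 0.32313505 0.003     ]
rect [0.50670309 0.21363198 0.003     ]
rect [0.44970692 0.22601564 0.003     ]
recttop [119.27058 230.28235] [0.47109165 0.34306098 0.003     ]
recttop [124.70588 205.82352] [0.53493087 0.32851114 0.003     ]
recttop [167.2706  215.28235] [0.5069131  0.21465305 0.003     ]
recttop [161.8353  239.74118] [0.44374845 0.22948231 0.003     ]
tri (array([0.47379236, 0.3418555 , 0.00366726]), np.float64(0.0057307806939384314))
tri (array([5.34538470e-01, 3.29839431e-01, 1.46710306e-04]), np.float64(0.0013658501193488672))
tri (array([0.50700472, 0.21477278, 0.00250256]), np.float64(0.00012743806369278201))
tri (array([0.44693502, 0.228524  , 0.00260814]), np.float64(0.00669679702479062))
```

View pics/tpads.png

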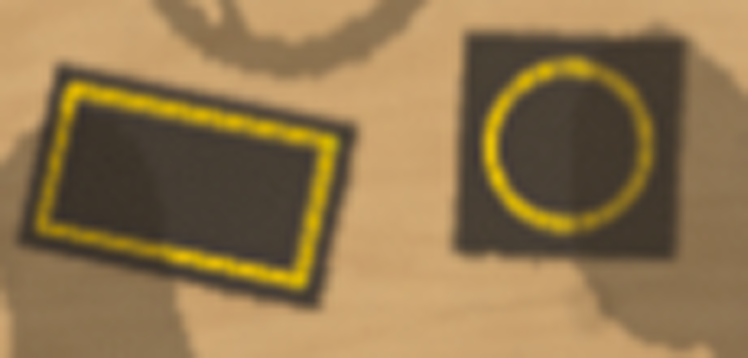

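Measured positions, each consistent with the given heights, sizes and reach:

| Item | Position (m) | Check |
|---|---|---|
| Bottle | (0.443, -0.073) | top measured at 0.098, nominal 0.100 |
| Slide box | (0.460, -0.210) | yaw about 0°, top about 0.028 |
| Ring centre | (0.500, 0.124) | pad top about 0.002 |
| Rectangle centre | (0.489, 0.279) | long axis -13.3° from +y |

I'll grip the bottle by its body with the jaws along y. That keeps clear of both look-alikes and leaves room for the bulb under the palm.

```bash
python3 -m inch '[[0,[0.024,0.043,0],[0,0,-0.12]],[0,[0.024,0.043,0],[0,0,-0.12]],[0,[0.024,0.043,0],[0,0,0]],[0,[0.024,0.043,0],[0,0,0]],[0,[0.024,0.043,0],[0,0,0]],[0,[0.024,0.043,0],[0,0,0]],[0,[0.024,0.043,0],[0,0,0]],[0,[0.024,0.043,0],[0,0,0]]]' 20
```

```text
time_s: 1.2
ee_pos: [0.3387, -0.2596, 0.2222]
eef_rot: [[1.0, -0.02, -0.0], [-0.02, -1.0, -0.004], [-0.0, 0.004, -1.0]]
ft_force: [0.9, -0.5, -0.2]
finger_gap: 0.0874
```

```bash
python3 -m inch '[[0.3,[0.024,0.043,0],[0,0,0.02]],[0.3,[0.024,0.043,0],[0,0,0]],[0.3,[0.024,0.043,0],[0,0,0]],[0.3,[0.022,0.040,0],[0,0,0]],[0.3,[0.01,0.018,0],[0,0,0]],[0.3,[0,0,0],[0,0,0]],[0.3,[0,0,0],[0,0,0]],[0.3,[0,0,0],[0,0,0]]]' 20
```

```text
time_s: 2.0
ee_pos: [0.446, -0.062, 0.2247]
eef_rot: [[1.0, 0.01, 0.006], [0.01, -1.0, -0.006], [0.006, 0.006, -1.0]]
ft_force: [-0.3, -0.2, -0.1]
finger_gap: 0.0614
```

```bash
python3 -m inch '[[0.3,[-0.003,-0.011,0],[0.006,0.006,-0.01]],[0.3,[0,0,-0.04],[0,0,0]],[0.3,[0,0,-0.04],[0,0,0]],[0.3,[0,0,-0.02],[0,0,0]],[0.3,[0,0,0],[0,0,0]],[0.3,[0,0,0],[0,0,0]],[0.3,[0,0,0],[0,0,0]],[0.3,[0,0,0],[0,0,0]]]'
python3 - <<'E'
from h import *
t=imaging.snapshot("top");s=imaging.snapshot("side");o=arm.observe()
p=o["ee_pos"];print(p,o["eef_rot"])
crop(t,230,180,110,90,6,"t2",proj(t,[p])); crop(s,215,120,110,120,5,"s2",proj(s,[p]))
E
```

```text
time_s: 2.8
ee_pos: [0.4409, -0.0876, 0.1254]
eef_rot: [[1.0, -0.021, 0.004], [-0.021, -1.0, -0.005], [0.004, 0.005, -1.0]]
ft_force: [0.5, 0.6, 0.3]
finger_gap: 0.0615
[ 0.44097596 -0.08731505  0.12530288] [[ 0.99978496 -0.02038563  0.00380387]
 [-0.02036786 -0.99978173 -0.00465318]
 [ 0.00389789  0.0045747  -0.99998194]]
```

View pics/s2.png

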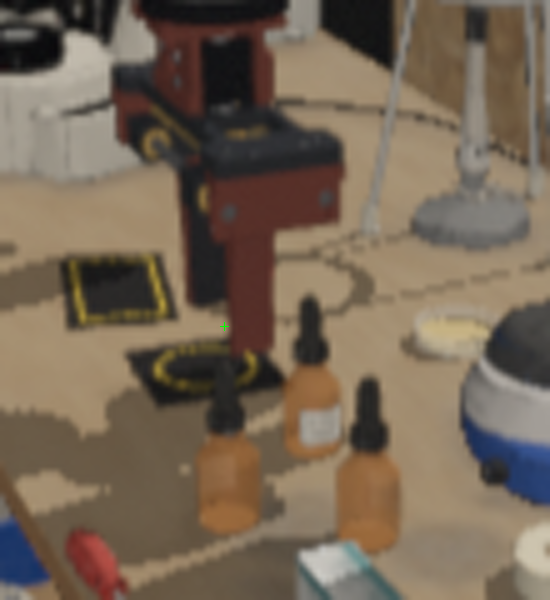

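View pics/t2.png

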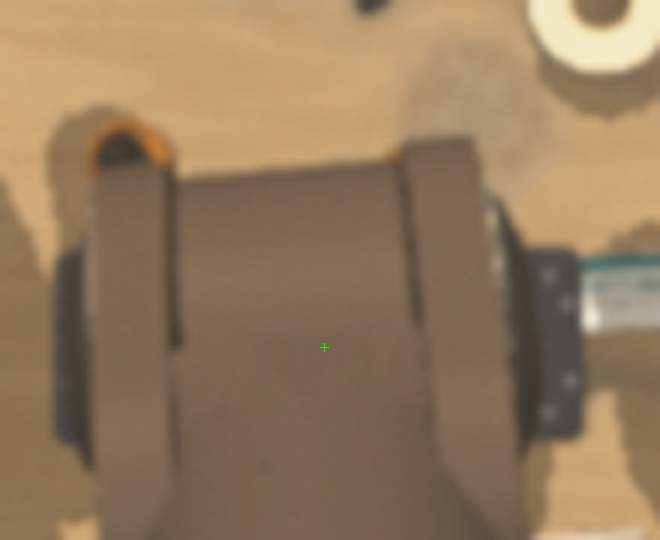

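The side view shows both fingers above the chosen bottle (bulb near (259,193)), with the projected TCP between the tips. y has drifted by 14 mm, so I'll correct it in gentle rows.

```bash
python3 -m inch '[[0.3,[0.001,0.005,0],[0,0,0.01]],[0.3,[0.001,0.005,0],[0,0,0.01]],[0.3,[0,0.003,0],[0,0,0]],[0.3,[0,0,0],[0,0,0]],[0.3,[0,0,0],[0,0,0]],[0.3,[0,0,0],[0,0,0]],[0.3,[0,0,0],[0,0,0]],[0.3,[0,0,0],[0,0,0]]]'
```

```text
time_s: 3.7
ee_pos: [0.444, -0.0724, 0.1266]
eef_rot: [[1.0, 0.003, 0.006], [0.003, -1.0, -0.005], [0.006, 0.005, -1.0]]
ft_force: [-0.4, -0.1, 0.9]
finger_gap: 0.0611
```

```bash
python3 -m inch '[[0.3,[0,0,-0.015],[0.005,0.006,0]],[0.3,[0,0,-0.015],[0,0,0]],[0.3,[0,0,-0.015],[0,0,0]],[0.3,[0,0,-0.01],[0,0,0]],[0.3,[0,0,0],[0,0,0]],[0.3,[0,0,0],[0,0,0]],[0.3,[0,0,0],[0,0,0]],[0.3,[0,0,0],[0,0,0]]]'
```

```text
time_s: 4.5
ee_pos: [0.4436, -0.0729, 0.0667]
eef_rot: [[1.0, 0.002, -0.002], [0.002, -1.0, 0.001], [-0.002, -0.001, -1.0]]
ft_force: [-0.5, 0.1, 0.1]
finger_gap: 0.0618
```

```bash
python3 -m inch '[[0.3,[0,0,-0.012],[0,0,0]],[0.3,[0,0,-0.012],[0,0,0]],[0.3,[0,0,-0.008],[0,0,0]],[0.3,[0,0,-0.004],[0,0,0]],[0.3,[0,0,0],[0,0,0]],[0.3,[0,0,0],[0,0,0]],[0.3,[0,0,0],[0,0,0]],[0.3,[0,0,0],[0,0,0]]]'
python3 - <<'E'
from h import *
s=imaging.snapshot("side");o=arm.observe()
p=o["ee_pos"];print(p)
crop(s,215,140,100,100,6,"s3",proj(s,[p]))
E
```

```text
time_s: 5.3
ee_pos: [0.444, -0.0729, 0.028]
eef_rot: [[1.0, 0.002, -0.0], [0.002, -1.0, 0.001], [-0.0, -0.001, -1.0]]
ft_force: [0.9, -0.5, -1.0]
finger_gap: 0.0614
[ 0.44406447 -0.07290794  0.02805704]
```

View pics/s3.png

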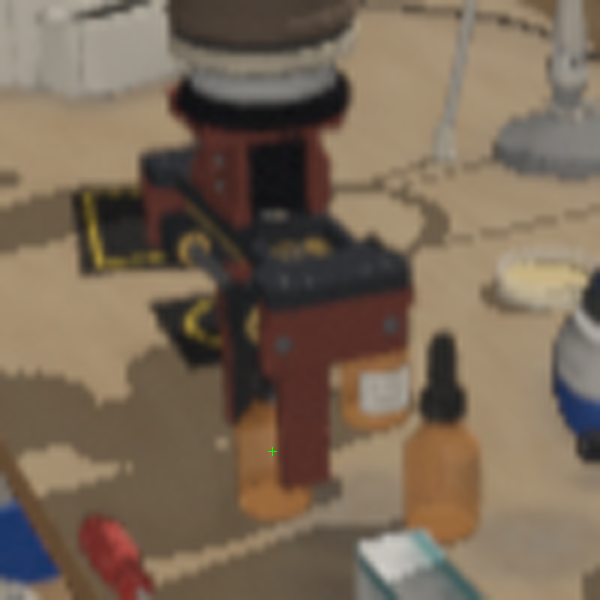

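The bottle stands between the fingers in the side view, with the TCP at about (260,215) on its body. The neighbours are untouched, so I'll close.

```bash
python3 -m inch '[[0.4,[0,0,0],[0,0,0]],[0.45,[0,0,0],[0,0,0]],[0.5,[0,0,0],[0,0,0]],[0.55,[0,0,0],[0,0,0]],[0.6,[0,0,0],[0,0,0]],[0.7,[0,0,0],[0,0,0]],[0.8,[0,0,0],[0,0,0]],[0.9,[0,0,0],[0,0,0]]]' 15
```

```text
time_s: 6.15
ee_pos: [0.4445, -0.0731, 0.0287]
eef_rot: [[1.0, 0.002, 0.001], [0.002, -1.0, 0.001], [0.001, -0.001, -1.0]]
ft_force: [-0.4, -0.1, 0.5]
finger_gap: 0.0353
```

```bash
python3 -m inch '[[0.9,[0,0,0.01],[0,0,0]],[0.9,[0,0,0.02],[0,0,0]],[0.9,[0,0,0.025],[0,0,0]],[0.9,[0,0,0.025],[0,0,0]],[0.9,[0,0,0.02],[0,0,0]],[0.9,[0,0,0.01],[0,0,0]],[0.9,[0,0,0],[0,0,0]],[0.9,[0,0,0],[0,0,0]]]'
python3 - <<'E'
from h import *
s=imaging.snapshot("side");o=arm.observe()
crop(s,215,120,110,110,5,"s4")
E
```

```text
time_s: 6.95
ee_pos: [0.4426, -0.0723, 0.1452]
eef_rot: [[1.0, 0.003, -0.001], [0.003, -1.0, 0.001], [-0.001, -0.001, -1.0]]
ft_force: [0.2, -0.2, -0.1]
finger_gap: 0.0352
```

View pics/s4.png

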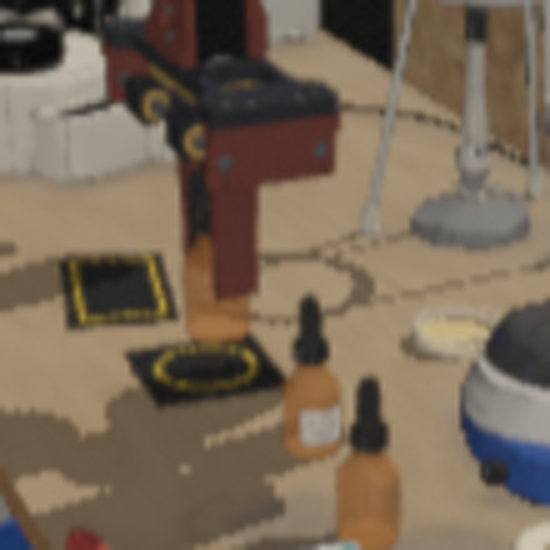

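The bottle is lifted and upright, clear of the bench. Now I'll carry it to the ring.

```bash
python3 -m inch '[[0.9,[0.006,0.02,0],[0,0,0]],[0.9,[0.01,0.035,0],[0,0,0]],[0.9,[0.012,0.04,0],[0,0,0]],[0.9,[0.012,0.04,0],[0,0,0]],[0.9,[0.008,0.028,0],[0,0,0]],[0.9,[0.005,0.018,0],[0,0,0]],[0.9,[0.002,0.008,0],[0,0,0]],[0.9,[0,0,0],[0,0,0]]]'
python3 -m inch '[[0.9,[0,0,0],[0,0,0]],[0.9,[0,0,0],[0,0,0]],[0.9,[0,0,0],[0,0,0]],[0.9,[0,0,0],[0,0,0]],[0.9,[0,0,0],[0,0,0]],[0.9,[0,0,0],[0,0,0]],[0.9,[0,0,0],[0,0,0]],[0.9,[0,0,0],[0,0,0]]]'
```

```text
time_s: 7.8
ee_pos: [0.4932, 0.1224, 0.1358]
eef_rot: [[1.0, -0.001, -0.017], [-0.001, -1.0, 0.001], [-0.017, -0.001, -1.0]]
ft_force: [-0.2, -0.9, -0.2]
finger_gap: 0.0351
time_s: 8.6
ee_pos: [0.4924, 0.1164, 0.135]
eef_rot: [[1.0, -0.007, -0.018], [-0.007, -1.0, -0.002], [-0.018, 0.002, -1.0]]
ft_force: [-0.1, 0.0, -0.7]
finger_gap: 0.0351
```

```bash
python3 -m inch '[[0.9,[0.004,0.004,-0.005],[0.002,-0.009,0.004]],[0.9,[0.003,0.003,-0.015],[0,-0.008,0]],[0.9,[0,0,-0.018],[0,0,0]],[0.9,[0,0,-0.018],[0,0,0]],[0.9,[0,0,-0.012],[0,0,0]],[0.9,[0,0,-0.006],[0,0,0]],[0.9,[0,0,0],[0,0,0]],[0.9,[0,0,0],[0,0,0]]]'
```

```text
time_s: 9.4
ee_pos: [0.5014, 0.1262, 0.0579]
eef_rot: [[1.0, -0.001, 0.004], [-0.001, -1.0, 0.003], [0.004, -0.003, -1.0]]
ft_force: [-0.1, 0.1, -0.0]
finger_gap: 0.035
```

```bash
python3 -m inch '[[0.9,[0,-0.001,-0.006],[-0.003,0.004,0]],[0.9,[0,-0.001,-0.006],[0,0,0]],[0.9,[0,0,-0.004],[0,0,0]],[0.9,[0,0,-0.003],[0,0,0]],[0.9,[0,0,0],[0,0,0]],[0.9,[0,0,0],[0,0,0]],[0.9,[0,0,0],[0,0,0]],[0.9,[0,0,0],[0,0,0]]]'
python3 - <<'E'
from h import *
s=imaging.snapshot("side");o=arm.observe()
crop(s,215,110,90,100,6,"s5")
E
```

```text
time_s: 10.2
ee_pos: [0.5028, 0.1242, 0.039]
eef_rot: [[1.0, -0.001, 0.003], [-0.001, -1.0, 0.0], [0.003, -0.0, -1.0]]
ft_force: [-0.1, -0.3, -0.4]
finger_gap: 0.0355
```

View pics/s5.png

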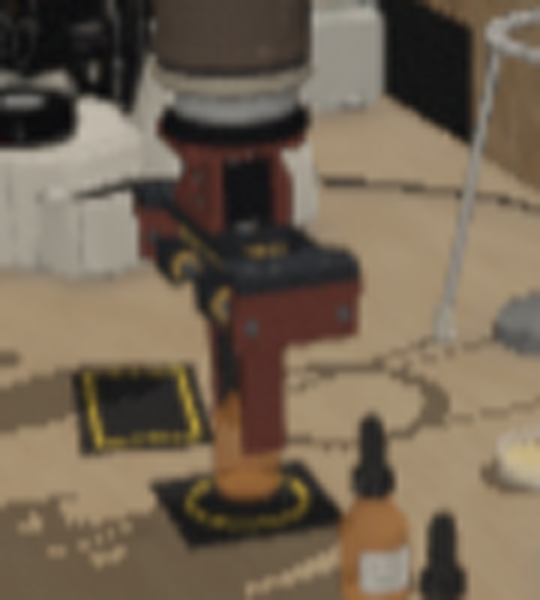

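The bottle hangs over the ring, with its base about 7 mm above the pad at crop (250,490), inside the ring. I'll lower it gently.

```bash
python3 -m inch '[[0.9,[0,0,-0.002],[0,0.003,0]],[0.9,[0,0,-0.002],[0,0,0]],[0.9,[0,0,-0.001],[0,0,0]],[0.9,[0,0,-0.001],[0,0,0]],[0.9,[0,0,0],[0,0,0]],[0.9,[0,0,0],[0,0,0]],[0.9,[0,0,0],[0,0,0]],[0.9,[0,0,0],[0,0,0]]]'
```

```text
time_s: 11.05
ee_pos: [0.503, 0.1242, 0.0327]
eef_rot: [[1.0, -0.001, -0.0], [-0.001, -1.0, 0.0], [-0.0, -0.0, -1.0]]
ft_force: [-0.8, 0.6, -0.9]
finger_gap: 0.0353
```

```bash
python3 -m inch '[[0.9,[0,0,-0.001],[0,0,0]],[0.9,[0,0,-0.0005],[0,0,0]],[0.9,[0,0,0],[0,0,0]],[0.9,[0,0,0],[0,0,0]],[0.9,[0,0,0],[0,0,0]],[0.9,[0,0,0],[0,0,0]],[0.9,[0,0,0],[0,0,0]],[0.9,[0,0,0],[0,0,0]]]'
```

```text
time_s: 11.85
ee_pos: [0.5033, 0.1243, 0.0318]
eef_rot: [[1.0, -0.001, 0.001], [-0.001, -1.0, -0.0], [0.001, 0.0, -1.0]]
ft_force: [0.5, 0.6, 0.5]
finger_gap: 0.0354
```

```bash
python3 -m inch '[[0.9,[0,0,-0.001],[0,0,0]],[0.9,[0,0,-0.0005],[0,0,0]],[0.9,[0,0,0],[0,0,0]],[0.9,[0,0,0],[0,0,0]],[0.9,[0,0,0],[0,0,0]],[0.9,[0,0,0],[0,0,0]],[0.9,[0,0,0],[0,0,0]],[0.9,[0,0,0],[0,0,0]]]'
python3 - <<'E'
from h import *
F=[]
for i in range(4):
    s=imaging.snapshot("side"); F.append(arm.observe()["ft_force"])
print(np.mean(F,0)); crop(s,225,160,50,50,12,"s6")
E
```

```text
time_s: 12.65
ee_pos: [0.5037, 0.1243, 0.0317]
eef_rot: [[1.0, -0.001, 0.002], [-0.001, -1.0, -0.001], [0.002, 0.001, -1.0]]
ft_force: [-0.2, -0.6, 1.8]
finger_gap: 0.0355
[-0.40090996 -0.13919579  1.33752102]
```

View pics/s6.png

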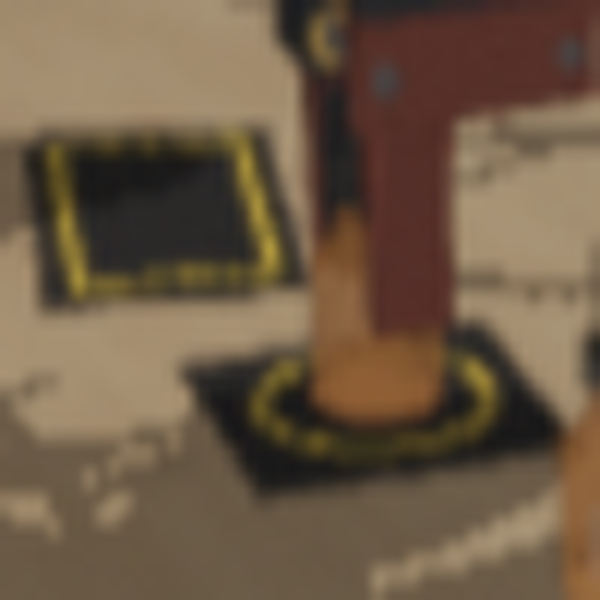

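The vertical force of +1.3 N and the stalled z show the bottle has landed. In the side view its base (256,193) is centred in the ring. I'll open slowly.

```bash
python3 -m inch '[[0.58,[0,0,0],[0,0,0]],[0.5,[0,0,0],[0,0,0]],[0.45,[0,0,0],[0,0,0]],[0.4,[0,0,0],[0,0,0]],[0.3,[0,0,0],[0,0,0]],[0.2,[0,0,0],[0,0,0]],[0.2,[0,0,0],[0,0,0]],[0.2,[0,0,0],[0,0,0]]]'
```

```text
time_s: 13.65
ee_pos: [0.5037, 0.1243, 0.0314]
eef_rot: [[1.0, -0.001, 0.002], [-0.001, -1.0, -0.0], [0.002, 0.0, -1.0]]
ft_force: [0.3, -0.3, 0.0]
finger_gap: 0.0703
```

```bash
python3 -m inch '[[0.2,[0,0,0.01],[0,0,0]],[0.2,[0,0,0.02],[0,0,0]],[0.2,[0,0,0.035],[0,0,0]],[0.2,[0,0,0.04],[0,0,0]],[0.2,[0,0,0.04],[0,0,0]],[0.2,[0,0,0.03],[0,0,0]],[0.2,[0,0,0.01],[0,0,0]],[0.2,[0,0,0],[0,0,0]]]'
```

```text
time_s: 14.45
ee_pos: [0.5009, 0.1247, 0.2271]
eef_rot: [[1.0, 0.001, 0.001], [0.001, -1.0, 0.0], [0.001, -0.0, -1.0]]
ft_force: [0.1, 0.5, -0.4]
finger_gap: 0.0705
```

```bash
python3 - <<'E'
from h import *
s=imaging.snapshot("side");t=imaging.snapshot("top");print(np.round(arm.observe()["q"],3))
crop(s,215,130,110,120,5,"s7");crop(t,110,180,250,100,3.2,"t7")
E
```

```text
[ 0.099  0.27  -0.524  1.827  0.151  1.086 -2.051]
```

View pics/s7.png

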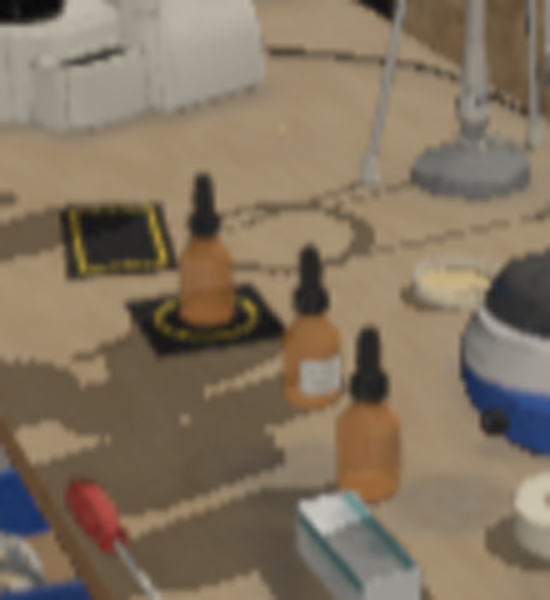

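The bottle stands upright inside the ring, at (256,185) in the side view. Next is the slide box, with the tool turned +90° so the jaws lie along x.

```bash
python3 -m inch '[[0.2,[-0.002,-0.015,0],[0,0,0.13]],[0.2,[-0.004,-0.03,0],[0,0,0.14]],[0.2,[-0.004,-0.035,0],[0,0,0.14]],[0.2,[-0.004,-0.035,0],[0,0,0.14]],[0.2,[-0.004,-0.035,0],[0,0,0.14]],[0.2,[-0.004,-0.035,0],[0,0,0.14]],[0.2,[-0.004,-0.035,0],[0,0,0.14]],[0.2,[-0.004,-0.03,0],[0,0,0.14]]]'
```

```text
time_s: 15.35
ee_pos: [0.46, -0.1287, 0.2101]
eef_rot: [[0.396, 0.918, -0.023], [0.918, -0.396, -0.008], [-0.016, -0.019, -1.0]]
ft_force: [0.3, 0.0, 0.9]
finger_gap: 0.0703
```

```bash
python3 -m inch '[[0.2,[0,-0.025,0],[0.004,-0.011,0.13]],[0.2,[0,-0.025,0],[0.004,-0.011,0.12]],[0.2,[0,-0.015,0],[0,0,0.09]],[0.2,[0,-0.008,0],[0,0,0.05]],[0.2,[0,-0.003,0],[0,0,0.01]],[0.2,[0,0,0],[0,0,0]],[0.2,[0,0,0],[0,0,0]],[0.2,[0,0,0],[0,0,0]]]'
```

```text
time_s: 16.15
ee_pos: [0.4514, -0.2099, 0.1967]
eef_rot: [[-0.005, 1.0, -0.02], [1.0, 0.005, 0.007], [0.007, -0.02, -1.0]]
ft_force: [-0.4, -0.1, 0.5]
finger_gap: 0.0701
```

```bash
python3 -m inch '[[0.2,[0.005,0,-0.01],[-0.004,-0.01,-0.005]],[0.2,[0.003,0,-0.025],[-0.003,-0.008,0]],[0.2,[0,0,-0.03],[0,0,0]],[0.2,[0,0,-0.03],[0,0,0]],[0.2,[0,0,-0.02],[0,0,0]],[0.2,[0,0,-0.01],[0,0,0]],[0.2,[0,0,0],[0,0,0]],[0.2,[0,0,0],[0,0,0]]]'
python3 - <<'E'
from h import *
s=imaging.snapshot("side");t=imaging.snapshot("top");p=arm.observe()["ee_pos"];print(p)
crop(s,225,140,110,120,5,"s8",proj(s,[p]));crop(t,280,180,100,80,7,"t8",proj(t,[p]))
E
```

```text
time_s: 16.95
ee_pos: [0.4626, -0.2049, 0.07]
eef_rot: [[-0.004, 1.0, 0.004], [1.0, 0.004, -0.002], [-0.002, 0.004, -1.0]]
ft_force: [-0.2, -0.1, -0.7]
finger_gap: 0.0703
[ 0.46286688 -0.20518142  0.07034987]
```

View pics/s8.png

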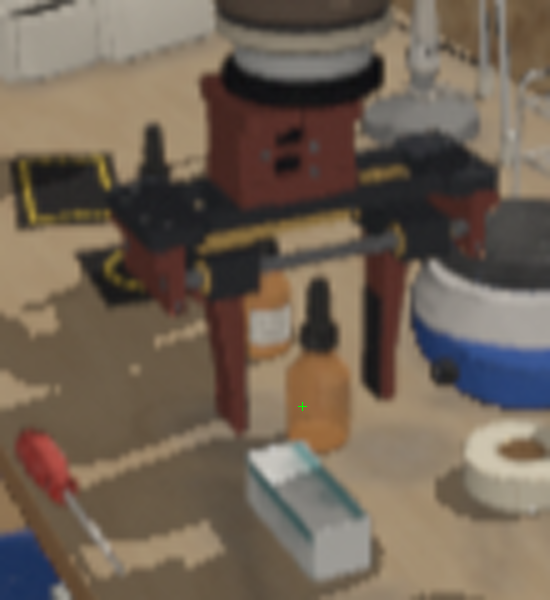

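The fingers straddle the box at about (287,243) and nothing is in the way. I'll descend.

```bash
python3 -m inch '[[0.2,[-0.001,-0.003,-0.012],[-0.002,0.004,-0.004]],[0.2,[-0.001,-0.002,-0.014],[0,0,0]],[0.2,[0,0,-0.014],[0,0,0]],[0.2,[0,0,-0.008],[0,0,0]],[0.2,[0,0,-0.004],[0,0,0]],[0.2,[0,0,0],[0,0,0]],[0.2,[0,0,0],[0,0,0]],[0.2,[0,0,0],[0,0,0]]]'
```

```text
time_s: 17.85
ee_pos: [0.4616, -0.2123, 0.0159]
eef_rot: [[0.003, 1.0, 0.004], [1.0, -0.003, -0.007], [-0.007, 0.004, -1.0]]
ft_force: [0.4, -0.2, 0.2]
finger_gap: 0.0703
```

```bash
python3 -m inch '[[0.2,[0,0.001,-0.004],[0.007,0.004,0]],[0.2,[0,0,-0.003],[0,0,0]],[0.2,[0,0,-0.002],[0,0,0]],[0.3,[0,0,0],[0,0,0]],[0.4,[0,0,0],[0,0,0]],[0.5,[0,0,0],[0,0,0]],[0.5,[0,0,0],[0,0,0]],[0.5,[0,0,0],[0,0,0]]]'
python3 -m inch '[[0.55,[0,0,0],[0,0,0]],[0.6,[0,0,0],[0,0,0]],[0.65,[0,0,0],[0,0,0]],[0.7,[0,0,0],[0,0,0]],[0.8,[0,0,0],[0,0,0]],[0.9,[0,0,0],[0,0,0]],[0.9,[0,0,0],[0,0,0]],[0.9,[0,0,0],[0,0,0]]]' 25
```

```text
time_s: 18.65
ee_pos: [0.4624, -0.2116, 0.0073]
eef_rot: [[0.003, 1.0, 0.002], [1.0, -0.003, -0.001], [-0.001, 0.002, -1.0]]
ft_force: [-0.3, -0.6, 0.3]
finger_gap: 0.0438
time_s: 19.45
ee_pos: [0.4624, -0.2116, 0.0074]
eef_rot: [[0.003, 1.0, 0.002], [1.0, -0.003, -0.001], [-0.001, 0.002, -1.0]]
ft_force: [0.2, -0.7, -0.2]
finger_gap: 0.0315
```

```bash
python3 -m inch '[[0.9,[0,0,0.01],[0,0,0]],[0.9,[0,0,0.02],[0,0,0]],[0.9,[0,0,0.035],[0,0,0]],[0.9,[0,0,0.04],[0,0,0]],[0.9,[0,0,0.03],[0,0,0]],[0.9,[0,0,0.015],[0,0,0]],[0.9,[0,0,0.005],[0,0,0]],[0.9,[0,0,0],[0,0,0]]]'
python3 - <<'E'
from h import *
s=imaging.snapshot("side");t=imaging.snapshot("top")
crop(s,225,110,110,120,5,"s9");crop(t,280,180,100,80,7,"t9")
E
```

```text
time_s: 20.25
ee_pos: [0.4606, -0.2097, 0.1716]
eef_rot: [[0.001, 1.0, 0.001], [1.0, -0.001, 0.0], [0.0, 0.001, -1.0]]
ft_force: [-0.2, 0.2, -0.5]
finger_gap: 0.0318
```

View pics/s9.png

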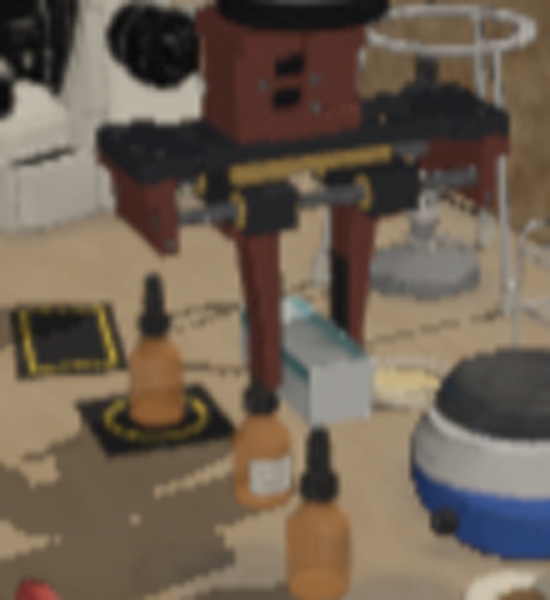

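View pics/t9.png

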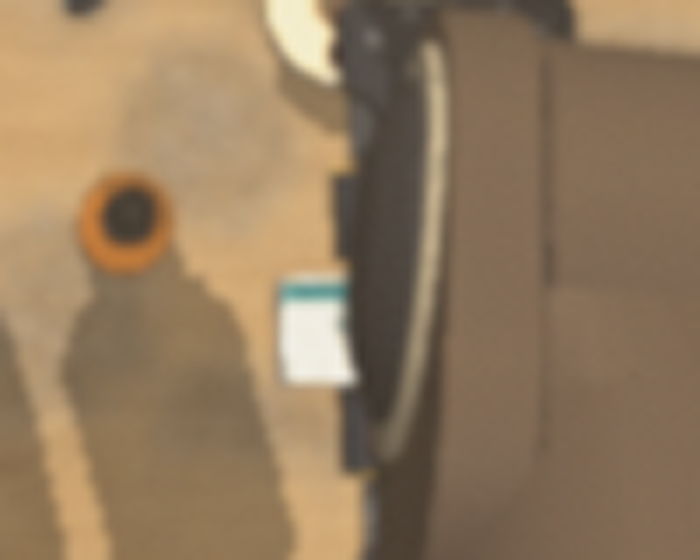

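The box is held level and both amber bystanders still stand. Now the carry.

```bash
python3 -m inch '[[0.9,[0.001,0.015,0],[0,0,0]],[0.9,[0.002,0.03,0],[0,0,-0.02]],[0.9,[0.003,0.04,0],[0,0,-0.03]],[0.9,[0.003,0.045,0],[0,0,-0.03]],[0.9,[0.003,0.045,0],[0,0,-0.03]],[0.9,[0.003,0.045,0],[0,0,-0.03]],[0.9,[0.003,0.045,0],[0,0,-0.03]],[0.9,[0.003,0.045,0],[0,0,-0.03]]]'
```

```text
time_s: 21.15
ee_pos: [0.4727, 0.1123, 0.1618]
eef_rot: [[0.216, 0.976, -0.015], [0.976, -0.216, 0.007], [0.004, -0.016, -1.0]]
ft_force: [0.6, -0.3, -0.7]
finger_gap: 0.0315
```

```bash
python3 -m inch '[[0.9,[0.003,0.04,0],[-0.003,-0.008,0]],[0.9,[0.003,0.035,0],[-0.004,-0.007,0]],[0.9,[0.003,0.03,0],[0,0,0]],[0.9,[0.003,0.02,0],[0,0,0]],[0.9,[0.002,0.012,0],[0,0,0]],[0.9,[0.001,0.006,0],[0,0,0]],[0.9,[0,0,0],[0,0,0]],[0.9,[0,0,0],[0,0,0]]]'
```

```text
time_s: 21.95
ee_pos: [0.4763, 0.2732, 0.1546]
eef_rot: [[0.201, 0.979, -0.014], [0.98, -0.201, 0.001], [-0.002, -0.014, -1.0]]
ft_force: [0.6, -0.5, -0.3]
finger_gap: 0.032
```

```bash
python3 -m inch '[[0.9,[0,0,0],[0,0,0]],[0.9,[0,0,0],[0,0,0]],[0.9,[0,0,0],[0,0,0]],[0.9,[0,0,0],[0,0,0]],[0.9,[0,0,0],[0,0,0]],[0.9,[0,0,0],[0,0,0]],[0.9,[0,0,0],[0,0,0]],[0.9,[0,0,0],[0,0,0]]]'
python3 - <<'E'
from h import *
s=imaging.snapshot("side");t=imaging.snapshot("top");o=arm.observe();p=o["ee_pos"];print(p,o["eef_rot"])
crop(s,205,90,90,120,5,"s10",proj(s,[p]));crop(t,100,170,130,90,6,"t10",proj(t,[p]))
E
```

```text
time_s: 22.75
ee_pos: [0.4776, 0.2687, 0.1549]
eef_rot: [[0.208, 0.978, -0.013], [0.978, -0.208, -0.001], [-0.004, -0.012, -1.0]]
ft_force: [0.1, -0.2, -0.4]
finger_gap: 0.032
[0.47757123 0.26871912 0.1549195 ] [[ 0.20759247  0.97813241 -0.0127419 ]
 [ 0.97820867 -0.20762175 -0.00100516]
 [-0.00362867 -0.01225558 -0.99991831]]
```

View pics/s10.png

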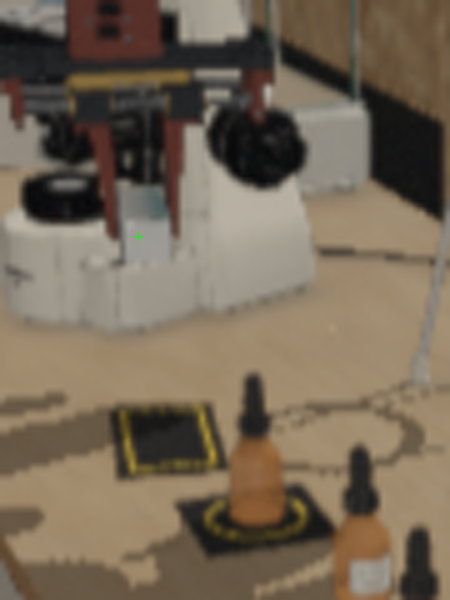

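View pics/t10.png

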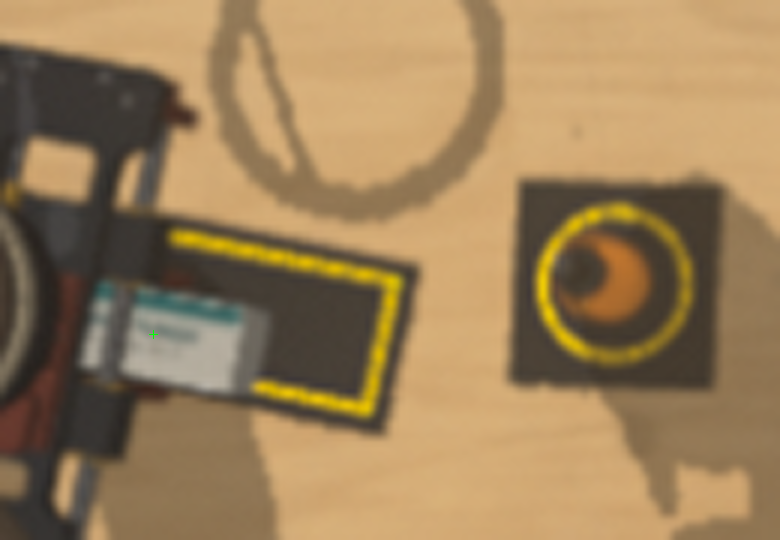

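```bash
python3 - <<'E'
from h import *
t=imaging.snapshot("top");o=arm.observe();p=np.array(o["ee_pos"])
y=np.array(o["eef_rot"])[:,0]
for c in[(237,392),(246,305)]:
    X=onz(t,(100+c[0]/6-.5,170+c[1]/6-.5),.1765); print(X,"along",(X-p)@y,"across",(X-p)@np.array(o["eef_rot"])[:,1])
E
python3 -m inch '[[0.9,[0.005,0.004,-0.005],[0.001,-0.007,-0.012]],[0.9,[0.005,0.004,-0.015],[0,-0.006,-0.011]],[0.9,[0,0,-0.02],[0,0,0]],[0.9,[0,0,-0.02],[0,0,0]],[0.9,[0,0,-0.015],[0,0,0]],[0.9,[0,0,-0.008],[0,0,0]],[0.9,[0,0,0],[0,0,0]],[0.9,[0,0,0],[0,0,0]]]'
```

```text
[0.45476643 0.22903474 0.1765    ] along -0.04361922900845381 across -0.014325855531448467
[0.48649806 0.22557486 0.1765    ] along -0.04041460642821752 across 0.017430037053174082
time_s: 23.7
ee_pos: [0.4885, 0.279, 0.0634]
eef_rot: [[0.233, 0.972, 0.001], [0.972, -0.233, 0.001], [0.001, 0.001, -1.0]]
ft_force: [0.3, -0.6, -0.3]
finger_gap: 0.0317
```

```bash
python3 -m inch '[[0.9,[0,0,-0.01],[0,0,0]],[0.9,[0,0,-0.012],[0,0,0]],[0.9,[0,0,-0.01],[0,0,0]],[0.9,[0,0,-0.006],[0,0,0]],[0.9,[0,0,-0.003],[0,0,0]],[0.9,[0,0,0],[0,0,0]],[0.9,[0,0,0],[0,0,0]],[0.9,[0,0,0],[0,0,0]]]'
python3 - <<'E'
from h import *
s=imaging.snapshot("side");t=imaging.snapshot("top");o=arm.observe();p=o["ee_pos"];print(p)
crop(s,210,130,60,70,8,"s11",proj(s,[p]));crop(t,100,180,80,70,8,"t11",proj(t,[p]))
E
```

```text
time_s: 24.5
ee_pos: [0.4896, 0.2796, 0.0202]
eef_rot: [[0.234, 0.972, 0.003], [0.972, -0.234, 0.002], [0.003, 0.003, -1.0]]
ft_force: [0.1, 0.0, 0.4]
finger_gap: 0.0317
[0.48967316 0.27961857 0.02025742]
```

View pics/s11.png

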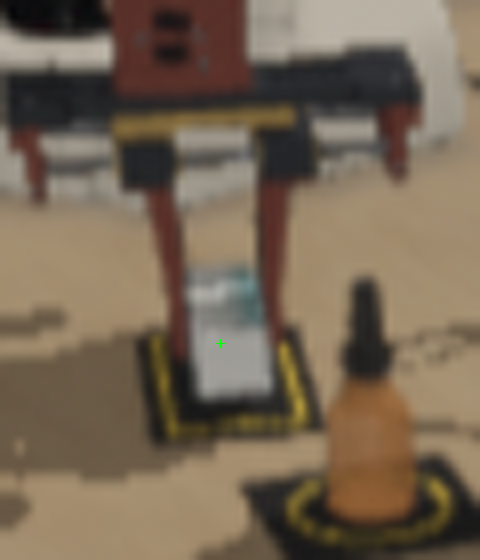

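View pics/t11.png

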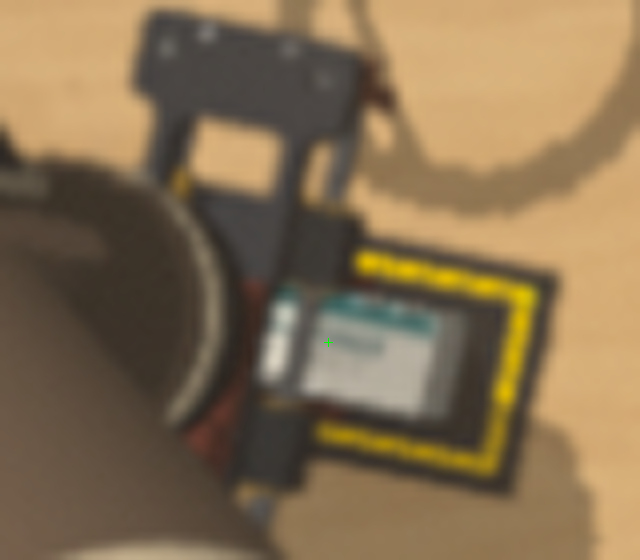

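The box sits square and centred over the rectangle, with even margins in both views. Lowering.

```bash
python3 -m inch '[[0.9,[0,0,-0.003],[-0.002,0.003,0]],[0.9,[0,0,-0.003],[0,0,0]],[0.9,[0,0,-0.002],[0,0,0]],[0.9,[0,0,-0.001],[0,0,0]],[0.9,[0,0,0],[0,0,0]],[0.9,[0,0,0],[0,0,0]],[0.9,[0,0,0],[0,0,0]],[0.9,[0,0,0],[0,0,0]]]'
python3 -m inch '[[0.9,[0,0,-0.0005],[0,0,0]],[0.9,[0,0,-0.0005],[0,0,0]],[0.9,[0,0,0],[0,0,0]],[0.9,[0,0,0],[0,0,0]],[0.9,[0,0,0],[0,0,0]],[0.9,[0,0,0],[0,0,0]],[0.9,[0,0,0],[0,0,0]],[0.9,[0,0,0],[0,0,0]]]'
```

```text
time_s: 25.4
ee_pos: [0.49, 0.2797, 0.0109]
eef_rot: [[0.234, 0.972, 0.001], [0.972, -0.234, 0.0], [0.0, 0.001, -1.0]]
ft_force: [-0.4, -0.1, -0.4]
finger_gap: 0.0318
time_s: 26.2
ee_pos: [0.4902, 0.2798, 0.0104]
eef_rot: [[0.234, 0.972, 0.002], [0.972, -0.234, 0.0], [0.001, 0.002, -1.0]]
ft_force: [-0.2, -1.3, 0.7]
finger_gap: 0.0317
```

```bash
python3 -m inch '[[0.9,[0,0,-0.001],[0,0.001,0]],[0.9,[0,0,-0.0005],[0,0,0]],[0.9,[0,0,0],[0,0,0]],[0.9,[0,0,0],[0,0,0]],[0.9,[0,0,0],[0,0,0]],[0.9,[0,0,0],[0,0,0]],[0.9,[0,0,0],[0,0,0]],[0.9,[0,0,0],[0,0,0]]]'
python3 - <<'E'
from h import *
F=[]
for i in range(4):
    s=imaging.snapshot("side"); F.append(arm.observe()["ft_force"])
print(np.mean(F,0)); crop(s,210,130,60,70,8,"s12")
E
```

```text
time_s: 27.0
ee_pos: [0.4903, 0.2799, 0.0104]
eef_rot: [[0.234, 0.972, 0.001], [0.972, -0.234, -0.001], [-0.0, 0.002, -1.0]]
ft_force: [-0.6, -0.8, 1.0]
finger_gap: 0.0319
[-0.25973117 -0.21845577  1.39433702]
```

View pics/s12.png

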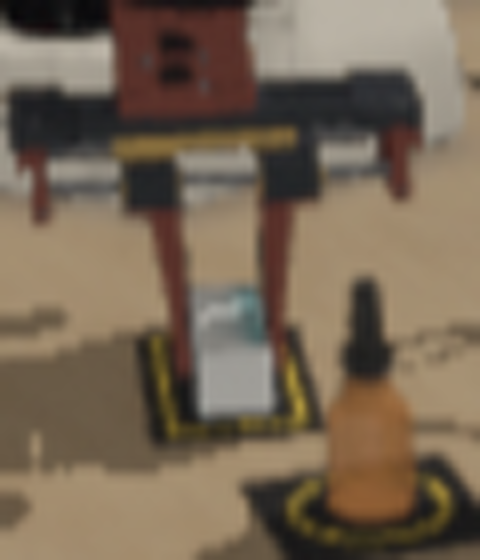

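The box has landed: +1.4 N, with z stalled at the expected height. In the side view its near bottom edge, crop (200–270, 415), is inside the yellow lines. Release and retreat.

```bash
python3 -m inch '[[0.6,[0,0,0],[0,0,0]],[0.55,[0,0,0],[0,0,0]],[0.5,[0,0,0],[0,0,0]],[0.45,[0,0,0],[0,0,0]],[0.35,[0,0,0],[0,0,0]],[0.3,[0,0,0],[0,0,0]],[0.3,[0,0,0],[0,0,0]],[0.3,[0,0,0],[0,0,0]]]'
python3 -m inch '[[0.3,[0,0,0.01],[0,0,0]],[0.3,[0,0,0.02],[0,0,0]],[0.3,[0,0,0.035],[0,0,0]],[0.3,[0,0,0.04],[0,0,0]],[0.3,[0,0,0.04],[0,0,0]],[0.3,[0,0,0.03],[0,0,0]],[0.3,[0,0,0.02],[0,0,0]],[0.3,[0,0,0.01],[0,0,0]]]'
```

```text
time_s: 28.0
ee_pos: [0.4903, 0.2799, 0.0101]
eef_rot: [[0.234, 0.972, 0.001], [0.972, -0.234, -0.0], [0.0, 0.001, -1.0]]
ft_force: [-0.3, -0.2, 0.7]
finger_gap: 0.0614
time_s: 28.8
ee_pos: [0.4868, 0.2794, 0.2261]
eef_rot: [[0.232, 0.973, -0.001], [0.973, -0.232, -0.001], [-0.001, -0.001, -1.0]]
ft_force: [0.4, 0.1, -0.2]
finger_gap: 0.0617
```

```bash
python3 -m inch '[[0.3,[0,-0.02,0.01],[0,0,0]],[0.3,[-0.004,-0.04,0],[0,0,0]],[0.3,[-0.006,-0.045,0],[0,0,0]],[0.3,[-0.006,-0.045,0],[0,0,0]],[0.3,[-0.006,-0.045,0],[0,0,0]],[0.3,[-0.006,-0.045,0],[0,0,0]],[0.3,[-0.006,-0.04,0],[0,0,0]],[0.3,[0,-0.02,0],[0,0,0]]]'
python3 - <<'E'
from h import *
s=imaging.snapshot("side");t=imaging.snapshot("top")
hT=cv2.cvtColor(t["color"],cv2.COLOR_RGB2HSV)
crop(t,110,190,115,65,6.5,"t13");crop(s,210,140,110,110,5,"s13")
cv2.imwrite("pics/t13f.png",t["color"][:,:,::-1])
m=(((hT[...,1]<80)&(hT[...,2]>110))|((hT[...,0]>75)&(hT[...,0]<105)&(hT[...,1]>60))).astype(np.uint8)
m[:208]=0;m[240:]=0;m[:,:122]=0;m[:,166:]=0
n,l,st,c=cv2.connectedComponentsWithStats(m,connectivity=4)
i=1+np.argmax(st[1:,4]);q=np.argwhere(l==i)[:,::-1]
P=np.array([onz(t,x,.032)[:2] for x in q],np.float32)*1000
print(st[i],cv2.minAreaRect(P))
amb=((hT[...,1]>150)&(hT[...,0]<18)&(hT[...,2]>120)); q=np.argwhere(amb[200:232,190:215])[:,::-1]+[190,200]
p,r=cv2.minEnclosingCircle(q.astype(np.float32));print("bottle",p,r,onz(t,p,.043))
E
```

```text
time_s: 29.6
ee_pos: [0.4465, -0.0261, 0.238]
eef_rot: [[0.223, 0.975, -0.001], [0.975, -0.223, 0.003], [0.003, -0.002, -1.0]]
ft_force: [0.6, 0.0, -0.1]
finger_gap: 0.0613
[122 213  35  19 455] ((490.26385498046875, 279.9092102050781), (87.97254943847656, 35.312381744384766), 76.6532974243164)
bottle (0.0, 0.0) 0.0 [1.12902494 0.7002162  0.043     ]
```

View pics/t13.png

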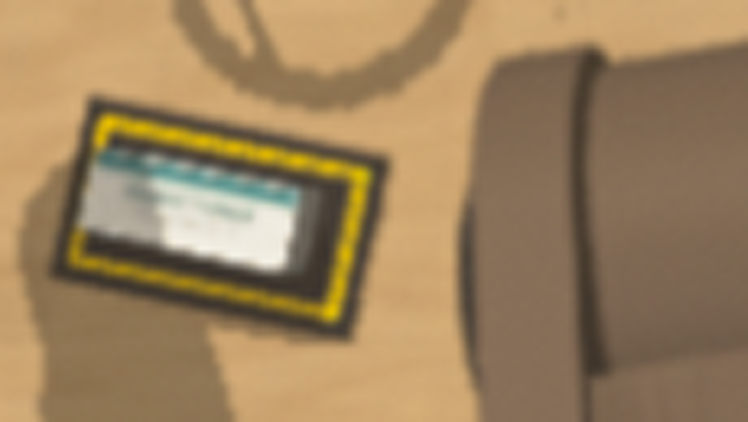

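View pics/s13.png

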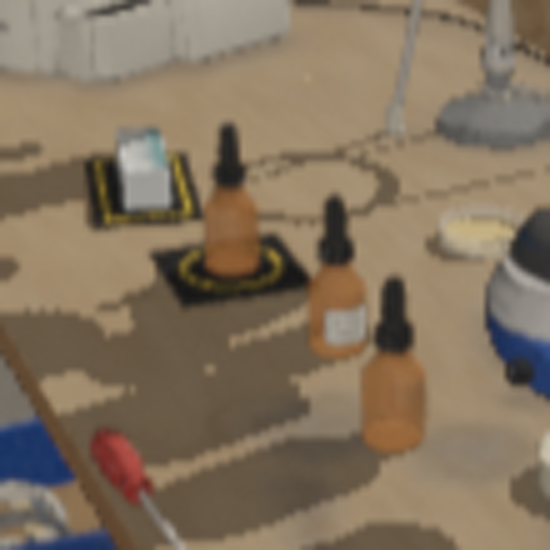

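View pics/t13f.png

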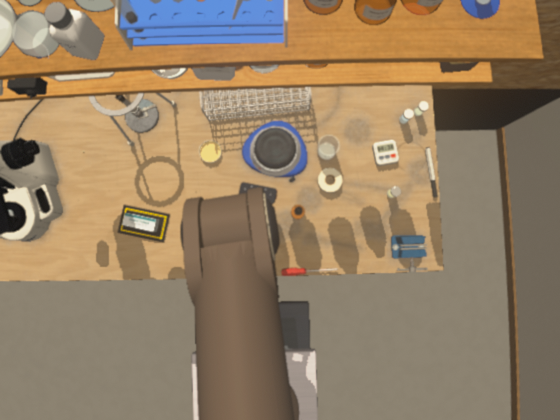

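In both views the box lies inside the rectangle, centre (0.490, 0.280) and yaw -13.3°. The arm hides the ring in the top view, so I'll move further aside to check the bottle.

```bash
python3 -m inch '[[0.3,[0,-0.03,0],[0,0,0]],[0.3,[0,-0.045,0],[0,0,0]],[0.3,[0,-0.045,0],[0,0,0]],[0.3,[0,-0.045,0],[0,0,0]],[0.3,[0,-0.045,0],[0,0,0]],[0.3,[0,-0.03,0],[0,0,0]],[0.3,[0,-0.01,0],[0,0,0]],[0.3,[0,0,0],[0,0,0]]]'
python3 - <<'E'
from h import *
s=imaging.snapshot("side");t=imaging.snapshot("top")
hT=cv2.cvtColor(t["color"],cv2.COLOR_RGB2HSV)
crop(t,110,190,200,65,4,"t14")
cv2.imwrite("pics/s14.png",s["color"][:,:,::-1])
amb=((hT[...,1]>150)&(hT[...,0]<18)&(hT[...,2]>120)); q=np.argwhere(amb[200:232,190:215])[:,::-1]+[190,200]
p,r=cv2.minEnclosingCircle(q.astype(np.float32));print("bottle",p,r,onz(t,p,.043))
E
```

```text
time_s: 30.5
ee_pos: [0.4484, -0.2747, 0.2371]
eef_rot: [[0.212, 0.977, -0.0], [0.977, -0.212, 0.008], [0.008, -0.002, -1.0]]
ft_force: [0.4, 0.4, -0.4]
finger_gap: 0.0616
bottle (200.0, 215.5) 7.632268905639648 [0.50151283 0.12042085 0.043     ]
```

View pics/t14.png

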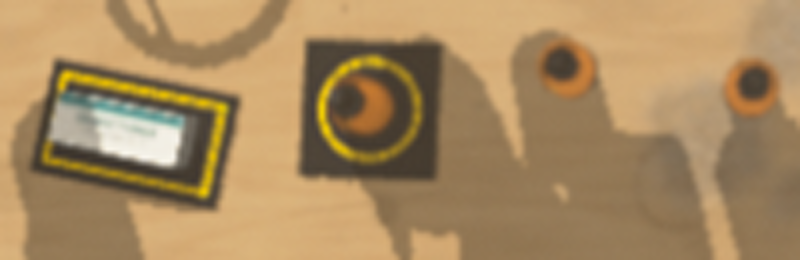

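View pics/s14.png

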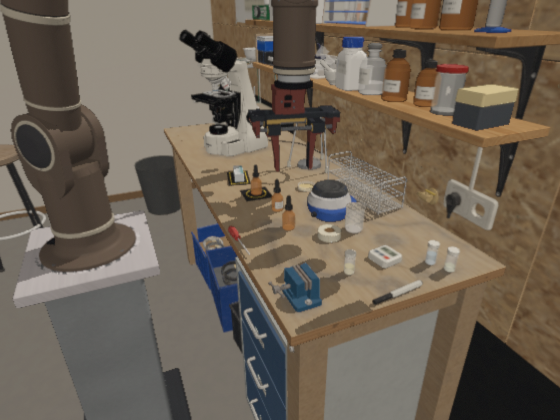

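Both views agree. The bottle stands at about (0.502, 0.121) against the ring centre (0.500, 0.124), the box is inside the rectangle, and the bystanders look undisturbed. I'll hold still for one call, then hand in.

```bash
python3 -m inch '[[0.3,[0,0,0],[0,0,0]],[0.3,[0,0,0],[0,0,0]],[0.3,[0,0,0],[0,0,0]],[0.3,[0,0,0],[0,0,0]],[0.3,[0,0,0],[0,0,0]],[0.3,[0,0,0],[0,0,0]],[0.3,[0,0,0],[0,0,0]],[0.3,[0,0,0],[0,0,0]]]'; python3 -c "
from bench import arm
print(arm.finish_job())"
```

```text
time_s: 31.4
ee_pos: [0.4503, -0.2664, 0.2384]
eef_rot: [[0.201, 0.98, 0.001], [0.98, -0.201, 0.009], [0.009, -0.001, -1.0]]
ft_force: [0.4, 1.0, 0.4]
finger_gap: 0.0614
the job is handed in; nothing more can be done
None
```

The amber bottle nearest the base now stands upright inside the yellow ring, and the slide box lies flat inside the yellow rectangle. I placed the bottle first and the box second, lowered each until it touched (about 1.4 N), and handed in at about 31 s.

**Last checks, from the top and side cameras:**
- **Bottle:** about 4 mm from the ring centre, with 12 mm of slack.
- **Box:** about 1.5 mm from the rectangle centre, with 11 mm of slack, and squared to within about 0.2°.
- **Everything else:** the look-alikes and other bystanders looked unmoved, judged by eye, not measured.

**What disagreed:**
- The arm drifted up to about 15 mm past the commanded rows. I corrected this before each grasp and placing.
- One box corner came out about 6 mm low and two rectangle corners missed by 6–7 mm between the views. I read the box and rectangle positions mainly from the top view.
- My first top-view check of the bottle was blocked by the arm, so I moved aside and repeated it.

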